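# Put the reading microscope away and shut its case

### The job

Lay the hand reading microscope from the bench in its two empty saddles in the open wooden instrument case, either way round, and let go. Then press the locked folding lid stay at its knee to break it while the lid still stands up, and only after that lower the lid gently until it is fully shut; it falls by its own weight on the way down, so keep hold of it (the bow handle on its front edge serves for that). Leave the other things on the bench where they are.

Things in the scene. Friction and masses are not known exactly. Their poses are not given: they have to be found in the camera images.
- microscope: Loose hand reading microscope, 140 long, lying on the bench, 0.32 kg. Origin on its optical axis at mid-length, 20 above the bench as it lies. x runs along the axis: a square aluminium foot 40 x 40 x 30 long at the -x end (x -70 to -40), a plain black round barrel 30 in diameter and 80 long (x -40 to 40) by which it is held, then a round aluminium collar 40 in diameter (x 40 to 55) and a rubber eyecup 28 in diameter (x 55 to 70).
- case: Fixed open wooden instrument case, 200 deep (x) by 300 long (y) by 95 high, walls and floor 8 thick. Origin under its centre, on the bench; x points from the front wall to the hinged rear wall, z up. The middle bay (y -72 to 62) holds the saddles, the bay at the +y end a rack of standing steel blocks (highest point 78 above the bench), the narrow bay at the -y end takes the folded stay; the partitions between the bays rise to 48 (by the stay) and 68.
- cradle (a point): Where the microscope's origin lies when it rests in the saddles: 40 above the bench, axes as the case; the microscope's axis lies along the case's x (front to back), either end to the front. The two wooden V saddles are 12 thick, centred 25 before and 25 behind this point (38 free between them); each V is 45 wide at its top, level with the barrel's axis. 50 is free on either side of the barrel. The lid stands behind, so come in over the front wall.
- stay_knee (a point): Centre of the knee of the steel folding stay: a boss 18 in diameter, 16 long (along the case's y), joining two links 14 x 94, in the plane y = -122 of the case. Lid open, the stay rises rearwards at 26 degrees from the end wall (65 in front of the case's centre) to the lid; the knee is 130 above the bench, about 80 in front of the lid. Pressed from above it breaks down and rearward, square to the links.
- knee (a joint): Angle of the stay's knee, rad: 0 = locked (bent 0.11 upward past straight, on its stop), 0.11 = straight, more = broken downward and folding (about 2.1 with the lid shut). It takes about 4 N on the boss, some 47 mm of boss travel per rad, and stays where it is left. Below 0.11 the lid cannot be lowered; at 0.3 and over (15 mm of travel or more) it is properly broken.
- lid (a joint): Angle of the lid in rad: 0 = standing open, 84 degrees from shut, held by the locked stay; grows as it closes; 1.466 = fully shut. Once the stay is broken, friction still holds the lid while it is steep, but once it is lowered by about 0.5 it falls if it is not held. Lid with handle 0.6 kg, 28 thick overall.
- lid_hinge (a point): Point on the lid's hinge line, at the middle of the case's length, at the top of the rear wall; the hinge line runs along the case's y.
- lid_bar (a point): Middle of the round steel bar of the bow handle on the lid's front edge: bar 12 in diameter and 100 long, parallel to the hinge line, its centre 40 off the lid's edge, on two posts at 46 either side of the middle. It lies 240 in front of the hinge line and 14 above it when shut: about 335 above the bench with the lid open, 110 when shut, in front of the case. The bar may turn in the grip as the lid goes down.
- round_block: Bystander: round steel reference block, 64 in diameter, 16 high; origin under its centre.
- flat_block: Bystander: flat steel reference block, 60 x 100 x 16; origin under its centre.
- v_anvil: Bystander: dark steel V-anvil, 60 in diameter, about 40 high; origin under its centre.
- flat_anvil: Bystander: dark steel flat anvil, disc 80 in diameter, stem upward, 50 high; origin under its centre.
- brush: Bystander: bench brush lying flat.
- screwdriver: Bystander: screwdriver lying flat.
- oil_bottle: Bystander: closed amber bottle, 56 in diameter, 110 high.
- parts_tray: Bystander: empty grey plastic tray, 120 x 160 x 30; origin under its centre.
Mind the look-alikes: they are no part of the job. Leave any blue look-alike of the microscope alone.

How it is judged (in metres and radians):
On the way, in this order (a step that is already met when the one before it is completed fails the run):
1. the microscope rests in both saddles, let go, with the lid still up (x of microscope in the frame of cradle between -0.014 and 0.014 m and y of microscope in the frame of cradle between -0.008 and 0.008 m and z of microscope in the frame of cradle between -0.006 and 0.006 m and angle between the x axis of microscope and the x axis of cradle, either way round below 0.15 rad and contact force between the fingers and microscope below 0.2 N and linear speed of microscope below 0.03 m/s and value of joint lid below 0.35 rad), for 0.2 s.
2. the stay is broken at its knee (0.3 rad or more) while the lid still stands up (less than 0.35 rad lowered) (value of joint knee above 0.3 rad and value of joint lid below 0.35 rad), for 0.1 s.
3. the lid is shut (value of joint lid above 1.44 rad), for 0.2 s.
At the end, for the whole second after the job is handed in: The lid is shut (within 0.026 rad, 5 mm at its front edge) and still, and the microscope lies at rest in its two saddles: within 14 mm lengthwise, 8 mm sideways and 6 mm in height of the cradle point, its axis within 0.15 rad of the case's front-to-back line (value of joint lid above 1.44 rad and velocity of joint lid below 0.05 rad/s and x of microscope in the frame of cradle between -0.014 and 0.014 m and y of microscope in the frame of cradle between -0.008 and 0.008 m and z of microscope in the frame of cradle between -0.006 and 0.006 m and angle between the x axis of microscope and the x axis of cradle, either way round below 0.15 rad and linear speed of microscope below 0.03 m/s); the robot touches nothing.
It fails at once if the lid drops or is slammed (closes faster than 2 rad/s) (velocity of joint lid above 2 rad/s).
It fails at once if the microscope is dropped or thrown (over 0.7 m/s while the fingers do not hold it) (linear speed of microscope above 0.7 m/s and contact force between the fingers and microscope below 0.1 N).
It fails at once if another thing on the bench is shifted by more than 30 mm (distance of any of round_block, flat_block, v_anvil, flat_anvil, brush, screwdriver, oil_bottle, parts_tray from where it was at the start of the episode above 0.03 m).
It also fails if it takes over 70 s, if anything falls off the work surface, if the arm or the gripper's body presses on something with over 40 N, if the wrist force passes 120 N, or if a joint passes its speed limit or range.

### The arm

A 6-joint arm with a two-finger parallel gripper is mounted at the origin on the work surface. World frame = base frame: x ahead of the robot, y to its left, z up, the work surface at z = 0. Lengths are in m, angles in degrees, forces in N, time in s.
With the tool pointing down it reaches from about 0.25 to 0.775 m from the base axis. Payload 4 kg.
Tool frame: the origin (TCP) lies at the very end of the fingers, on their centre line; the grasp point (between the pads) lies 19 mm behind it (r.grip_depth is the distance from the TCP to the grasp point, in m); z points along the fingers, y is the direction in which the jaws open and shut (so a half turn about z gives the same grasp; the last joint's range is limited). The gripper opens to 85 mm and grips with 20 to 120 N. Pads are 22 mm wide; open, the fingers measure 114 mm over their backs; the gripper's body (76 mm by 85 mm) begins 54 mm behind the grasp point. The pads swing forward as they close: fully open they stand 13 mm farther back than shut.
Start: joints at [63.936, 4.996, 78.535, -0, 96.463, -5.907], TCP at [0.19, 0.516, 0.231] pointing down, gripper open.
Joint ranges: [-177.83, 177.83], [-43.37, 116.18], [15.69, 146.23], [-61.86, 241.86], [9.47, 152.12], [-147.06, 147.06]. Speed limits (degrees/s): [159.86, 159.86, 180, 180, 180, 180].

### API

Orientations are given as a 3x3 rotation matrix whose columns are the frame's x, y, z axes.
In Python, from workcell import r, snapshot, camera_model gives the robot as it stands.
- The arm moves only by the tool servo_tool, never from a script. Its argument "steps" is text: rows parted by semicolons, each of 6 numbers parted by spaces: the shift along the tool's x, y, z in cm, then the turn, a rotation vector about the tool's x, y, z in degrees. In form: x y z wx wy wz; .... A call has 1 to 10 rows; each row is the pose to reach, as a shift and turn from the pose commanded when the call began, along the tool's axes at that moment; what a row does not reach only later rows make up. A row lasts 1/12 s, in which the tool goes at most 41.7 mm and 7.16 degrees, less where a joint would pass 70% of its speed; a pose out of reach is approached as far as the arm can. A call with a gripper value outside its range is refused whole. "claw" is the finger opening in cm, from 0 to 8.54, set as the call begins (left out, the last holds). The fingers move at their own pace and stop on an object; "grip_force" is the grip in N (left out, the last holds). Time passes only in rows, so rows that repeat a pose let the fingers close. It gives the time, the measured TCP pose, the force and the opening at its end, in the units of the state.
- r.state(): the state, without advancing time (a new reading comes with each control period).
- snapshot(name): name is "scene" or "top"; returns (picture, depth): 480x640x3 uint8, red, green, blue; 480x640 float32, m along the optical axis (not along the pixel's ray), 0 where there is no reading.
- camera_model(name): a dict with "K" (3x3 intrinsics, pixels), "R" (3x3) and "t" (3): a world point X has camera coordinates R X + t. Camera axes: x right, y down, z forward; pixel columns grow to the right and rows downward; lengths in m; the calibration is good to about 2 mm. A picture is of the moment at which its call begins. camera_model takes no time and is no camera call.
- r.sign_off(): hands the job in, once; it reports no verdict.
The state is a dict: "time": time; "joints": joint angles; "qvel": joint speeds; "tau": joint torques, N m; "eef_pos": TCP position; "eef_rot": TCP orientation; "wrist_force": force on the tool from outside, world axes, zero at the start; "wrist_torque": the same for the moment, N m; "grip_width": finger opening in m.
Only numpy, scipy, OpenCV 4.12 (cv2) and the standard library are available. Lean on these libraries where they do the work, as an engineer would, in place of code of your own. Each camera call takes 0.05 s, during which the arm holds its last target. There are 200 camera calls.

## Working session

There is one attempt and no reset: what is moved stays moved. The work goes in short steps, Python scripts to look and compute and a tool call to move; the robot and the scene stay as the last step left them, time stands still between calls to the robot, and variables do not carry over. Pictures are saved under pics/ and viewed, about 8 in all and at most 12, crops included, and the job is handed in when it is done.

Besides the shell and the picture viewer there is one more tool, called after ">>>" as name(argument=value, ...) on one line, values as JSON. servo_tool: Moves the arm, as the interface text tells. Its arguments: {"type":"object","properties":{"steps":{"type":"string"},"claw":{"type":"number"},"grip_force":{"type":"number"}},"required":["steps"]}

```bash
mkdir -p pics; ls; cat > h.py <<'E'
import numpy as np, cv2
from workcell import r, snapshot, camera_model
def world(name,u,v,d):
    m=camera_model(name);K=np.array(m["K"]);R=np.array(m["R"]);t=np.array(m["t"])
    c=np.linalg.inv(K)@np.array([u,v,1.0])*d
    return R.T@(c-t)
def cloud(name,depth):
    m=camera_model(name);K=np.array(m["K"]);R=np.array(m["R"]);t=np.array(m["t"])
    v,u=np.mgrid[0:480,0:640]
    c=np.stack([(u-K[0,2])/K[0,0]*depth,(v-K[1,2])/K[1,1]*depth,depth],-1)
    return (c-t)@R
def save(name,f):
    p,d=snapshot(name); cv2.imwrite("pics/%s.png"%f,p[:,:,::-1]); np.save("pics/%s.npy"%f,d); return p,d
E
python3 - <<'E'
from h import *
for n in("scene","top"):
    save(n,n+"0")
    m=camera_model(n); R=np.array(m["R"]); print(n,-R.T@np.array(m["t"]),R.round(2).tolist())
a=cv2.imread("pics/scene0.png")
print(r.state())
E
```

```text
pics
scene [ 1.59813938 -0.56528203  1.20468807] [[0.38, 0.92, -0.02], [0.6, -0.26, -0.76], [-0.7, 0.28, -0.65]]
top [ 0.33880679 -0.13451604  1.72192887] [[0.03, -1.0, -0.02], [-0.99, -0.02, -0.12], [0.12, 0.02, -0.99]]
{'time': 0.1, 'joints': array([ 6.39359302e+01,  5.03744702e+00,  7.86176955e+01, -9.42493704e-05,
        9.64637726e+01, -5.90662815e+00]), 'qvel': array([ 0.0274948 , -0.05067934, -0.25414229,  0.03203595,  0.10417131,
        0.02160853]), 'tau': array([ 1.89971972e-03, -3.53014505e+01, -3.14218605e+01, -1.70103999e-04,
        7.98035937e-03, -2.68789228e-05]), 'eef_pos': array([0.18932746, 0.5158975 , 0.23021739]), 'eef_rot': array([[-9.38749086e-01,  3.44600239e-01, -9.10438293e-04],
       [ 3.44601377e-01,  9.38747257e-01, -1.86510948e-03],
       [ 2.11954276e-04, -2.06460811e-03, -9.99997846e-01]]), 'wrist_force': array([ 0.83500824, -0.89115702,  0.74346065]), 'wrist_torque': array([-0.00419608, -0.0065587 ,  0.02832464]), 'grip_width': 0.08538483533858826}
```

View pics/scene0.png

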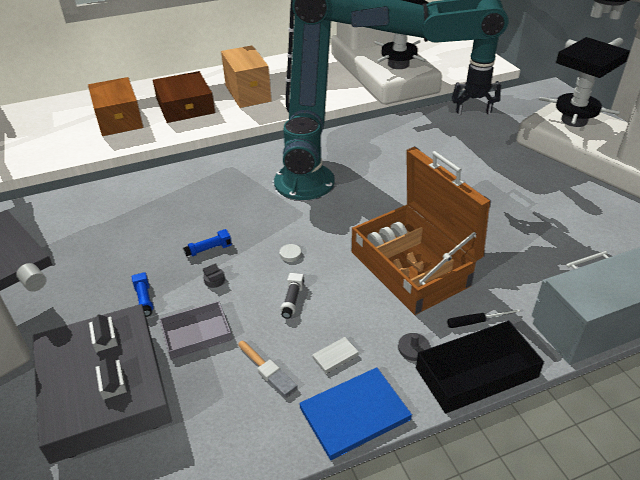

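View pics/top0.png

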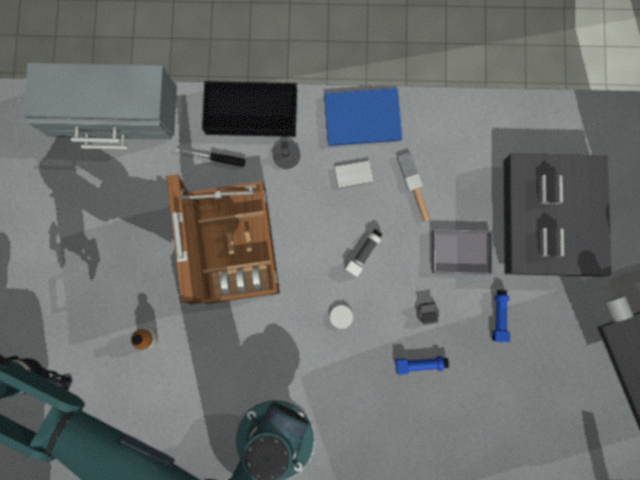

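Candidates: black/aluminium microscope at scene (293,295) / top (364,252). The blue look-alikes are at scene (208,243) and (142,293), top (421,365) and (502,316). By the description (aluminium foot, black barrel) I choose the first, and check it in a close crop.

```bash
python3 - <<'E'
from h import *
a=cv2.imread("pics/top0.png");s=cv2.imread("pics/scene0.png")
c1=cv2.resize(a[165:310,160:400],None,fx=3.2,fy=3.2,interpolation=cv2.INTER_CUBIC)
c1=cv2.resize(a[160:310,160:400],(480,300),interpolation=cv2.INTER_CUBIC)
c2=cv2.resize(s[140:320,270:500],(766,600),interpolation=cv2.INTER_CUBIC)
c3=cv2.resize(a[215:290,330:400],(280,300),interpolation=cv2.INTER_CUBIC)
cv2.imwrite("pics/cA.png",np.hstack([c1,c3])); cv2.imwrite("pics/cB.png",c2)
for n in("top","scene"):
    d=np.load("pics/%s0.npy"%n); W=cloud(n,d)
    if n=="top": box=(slice(220,285),slice(335,392))
    else: box=(slice(265,325),slice(275,310))
    P=W[box].reshape(-1,3); bench=np.median(P[P[:,2]<0.006],0)[2]
    Q=P[(P[:,2]>0.012+0*bench)&(P[:,2]<0.06)]
    m=Q[:,:2].mean(0); u,sv,vt=np.linalg.svd(Q[:,:2]-m); ax=vt[0]
    pr=(Q[:,:2]-m)@vt.T
    print(n,"bench",bench,"n",len(Q),"mean",m,"ax",ax,np.degrees(np.arctan2(ax[1],ax[0])))
    lo,hi=np.percentile(pr[:,0],[1,99]); print("ext",lo,hi,"mid",m+ax*(lo+hi)/2,"zmax",Q[:,2].max())
    for b in np.arange(lo,hi,0.01):
        k=(pr[:,0]>=b)&(pr[:,0]<b+.01)
        if k.sum()>3: print(round(b+.005,3),k.sum(),pr[k,1].min().round(4),pr[k,1].max().round(4),np.percentile(Q[k,2],95).round(4))
    # case pts
    P=W.reshape(-1,3); 
    k=(P[:,0]>0.25)&(P[:,0]<0.75)&(P[:,1]>-0.1)&(P[:,1]<.4)
    for (z0,z1) in((.085,.1),(.1,.36)):
        q=P[k&(P[:,2]>z0)&(P[:,2]<z1)]
        if len(q): print(z0,len(q),cv2.minAreaRect(q[:,:2].astype(np.float32)*1000))
E
```

```text
top bench -0.0001517736868950058 n 623 mean [ 0.50854156 -0.22640856] ax [-0.84903656  0.5283341 ] 148.1070340944875
ext -0.07218298695707871 0.06643976804539026 mid [ 0.51097966 -0.22792573] zmax 0.051372881692161865
-0.067 37 -0.0138 0.0136 0.0376
-0.057 45 -0.0441 0.0196 0.0412
-0.047 55 -0.0193 0.0195 0.0461
-0.037 39 -0.0149 0.0148 0.0401
-0.027 40 -0.015 0.0147 0.0413
-0.017 38 -0.0144 0.0139 0.0382
-0.007 41 -0.0144 0.0184 0.0385
0.003 36 -0.0145 0.0145 0.0383
0.013 42 -0.0145 0.0144 0.041
0.023 39 -0.0146 0.0699 0.0376
0.033 37 -0.0167 0.0164 0.0422
0.043 56 -0.0198 0.0194 0.0481
0.053 54 -0.0198 0.02 0.0448
0.063 55 -0.0198 0.0192 0.0471
0.085 1258 ((469.0311279296875, 209.04566955566406), (384.57568359375, 384.7843017578125), 9.801520347595215)
0.1 2914 ((469.82745361328125, 213.98825073242188), (383.1164855957031, 390.616455078125), 9.946619987487793)
scene bench 0.0009815485162059294 n 584 mean [ 0.51515173 -0.22924423] ax [ 0.84247232 -0.53873964] -32.59788154152587
ext -0.07039384982836647 0.06908044345440018 mid [ 0.51459847 -0.22889044] zmax 0.05023720214031686
-0.065 43 -0.0226 0.0177 0.045
-0.055 43 -0.0206 0.0187 0.0453
-0.045 77 -0.0222 0.0186 0.0437
-0.035 33 -0.0176 0.016 0.0421
-0.025 31 -0.017 0.0131 0.0386
-0.015 32 -0.0145 0.0132 0.0387
-0.005 32 -0.0156 0.0129 0.0385
0.005 32 -0.0154 0.0118 0.0373
0.015 29 -0.0143 0.0129 0.0369
0.025 33 -0.0149 0.0113 0.0379
0.035 14 -0.0191 0.0127 0.0401
0.045 48 -0.0209 0.018 0.0422
0.055 65 -0.0192 0.0167 0.0414
0.065 62 -0.014 0.0105 0.0351
0.085 1429 ((521.8285522460938, 137.64451599121094), (310.1207275390625, 238.83963012695312), 10.811564445495605)
0.1 5672 ((524.4290771484375, 137.87635803222656), (308.6230773925781, 230.82101440429688), 10.624652862548828)
```

View pics/cA.png

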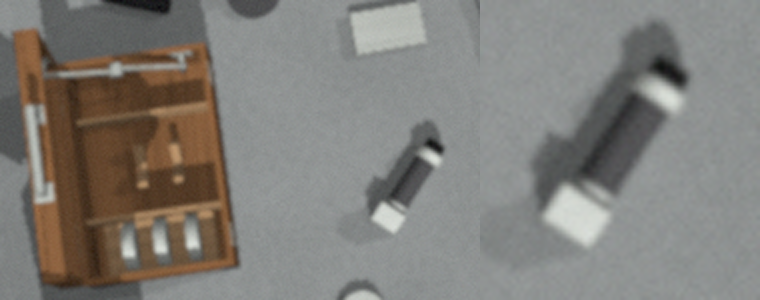

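View pics/cB.png

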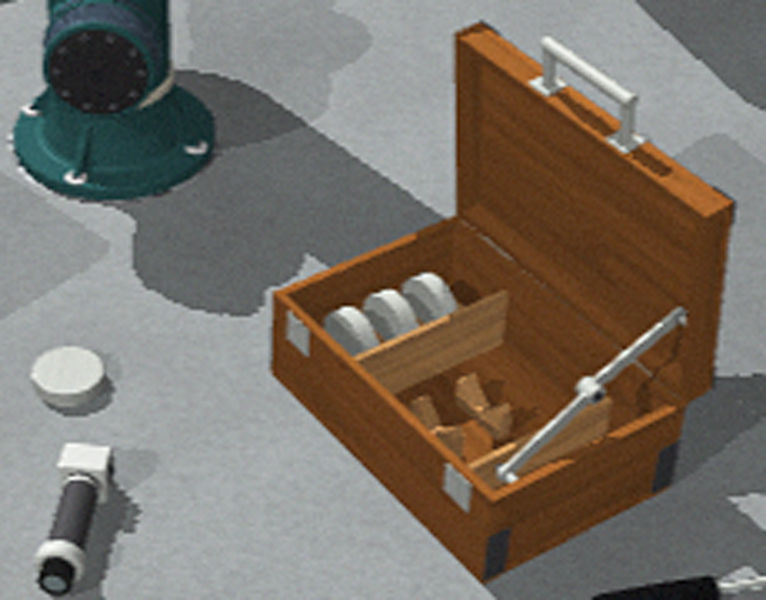

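```bash
cat > fit.py <<'E'
from h import *
from scipy.optimize import minimize
# fit case rim: (xc,yc,yaw of case x), rim footprint 200x300 walls 8
res=[]
for n in("top","scene"):
    W=cloud(n,np.load("pics/%s0.npy"%n)).reshape(-1,3)
    k=(W[:,0]>0.3)&(W[:,0]<0.72)&(W[:,1]>-0.02)&(W[:,1]<.32)&(W[:,2]>.089)&(W[:,2]<.1)
    P=W[k][:,:2]
    def loc(p,X): 
        c,s=np.cos(p[2]),np.sin(p[2]); d=X-p[:2]
        return np.stack([d@[c,s],d@[-s,c]],1)
    def cost(p):
        q=loc(p,P); f=np.abs(q[:,0]+.096); l=np.abs(np.abs(q[:,1])-.146)
        f=np.hypot(f,np.maximum(abs(q[:,1])-.15,0)); l=np.hypot(l,np.maximum(abs(q[:,0])-.1,0))
        b=np.hypot(q[:,0]-.096,np.maximum(abs(q[:,1])-.15,0))
        d=np.minimum(np.minimum(f,l),b); d=np.maximum(d-.003,0)
        return np.minimum(d,.012).sum()
    best=min((minimize(cost,[x,y,np.radians(a)],method="Nelder-Mead",options=dict(xatol=1e-5,fatol=1e-6,initial_simplex=[[x,y,np.radians(a)],[x+.02,y,np.radians(a)],[x,y+.02,np.radians(a)],[x,y,np.radians(a+6)]])) for x in(.5,.53) for y in(.11,.14) for a in(90,96,102)),key=lambda o:o.fun)
    p=best.x; print(n,len(P),best.fun/len(P),p[:2],np.degrees(p[2]))
    q3=loc(p,W[:,:2])
    def reg(nm,x0,x1,y0,y1,z0,z1):
        k=(q3[:,0]>x0)&(q3[:,0]<x1)&(q3[:,1]>y0)&(q3[:,1]<y1)&(W[:,2]>z0)&(W[:,2]<z1)
        if k.sum(): print(nm,k.sum(),"loc",np.median(q3[k],0).round(4),"xr",np.percentile(q3[k,0],[2,98]).round(3),"yr",np.percentile(q3[k,1],[2,98]).round(3),"z",np.percentile(W[k,2],[5,50,98]).round(3))
    reg("bar",.06,.16,-.07,.07,.325,.36)
    reg("stay",-.07,.1,-.135,-.105,.1,.25)
    reg("knee",-.02,.03,-.15,-.1,.115,.16)
    reg("saddles",-.045,.045,-.05,.05,.03,.075)
    reg("sad1",-.045,-.01,-.05,.05,.03,.075)
    reg("sad2",.01,.045,-.05,.05,.03,.075)
    reg("part+",-.08,.05,.055,.078,.06,.075)
    reg("lidtop",.06,.2,-.16,.16,.28,.32)
    reg("front",-.115,-.085,-.13,.13,.085,.1)
    reg("end-",-.08,.05,-.165,-.135,.085,.1)
    reg("end+",-.08,.05,.135,.165,.085,.1)
E
python3 fit.py
```

```text
top 1082 0.0007039946483394988 [0.5245     0.12642323] 99.71076324137722
bar 241 loc [0.0873 0.001 ] xr [0.082 0.094] yr [-0.047  0.049] z [0.335 0.341 0.348]
stay 181 loc [ 0.0211 -0.1211] xr [-0.05   0.099] yr [-0.129 -0.113] z [0.103 0.137 0.174]
knee 74 loc [ 0.0137 -0.1227] xr [-0.017  0.026] yr [-0.13  -0.113] z [0.117 0.135 0.143]
saddles 130 loc [-0.0103  0.005 ] xr [-0.041  0.021] yr [-0.033  0.023] z [0.031 0.037 0.046]
sad1 65 loc [-0.0353  0.0065] xr [-0.041 -0.029] yr [-0.033  0.024] z [0.03  0.037 0.047]
sad2 55 loc [ 0.0152 -0.006 ] xr [0.01  0.021] yr [-0.033  0.022] z [0.031 0.038 0.045]
part+ 132 loc [-0.0127  0.0653] xr [-0.075  0.047] yr [0.061 0.077] z [0.061 0.067 0.074]
lidtop 1369 loc [0.0902 0.0108] xr [0.079 0.107] yr [-0.146  0.146] z [0.291 0.297 0.303]
front 298 loc [-0.0965 -0.0004] xr [-0.101 -0.092] yr [-0.124  0.124] z [0.087 0.095 0.099]
end- 174 loc [-0.0169 -0.145 ] xr [-0.077  0.046] yr [-0.151 -0.139] z [0.088 0.094 0.099]
end+ 138 loc [-0.0177  0.1456] xr [-0.076  0.047] yr [0.142 0.149] z [0.09  0.095 0.099]
scene 1189 0.001333405776823571 [0.5
[... 331 characters left out ...]
 0.0011] xr [-0.042  0.023] yr [-0.034  0.021] z [0.031 0.035 0.044]
sad1 62 loc [-0.0358  0.0027] xr [-0.043 -0.026] yr [-0.034  0.022] z [0.031 0.035 0.044]
sad2 47 loc [ 0.0164 -0.0208] xr [0.011 0.024] yr [-0.034  0.021] z [0.032 0.035 0.043]
part+ 150 loc [-0.0093  0.0647] xr [-0.069  0.046] yr [0.058 0.077] z [0.061 0.067 0.073]
lidtop 1057 loc [ 0.0893 -0.0187] xr [0.078 0.109] yr [-0.148  0.145] z [0.286 0.296 0.31 ]
front 359 loc [-0.0975 -0.0074] xr [-0.103 -0.09 ] yr [-0.125  0.127] z [0.086 0.094 0.099]
end- 193 loc [-0.0159 -0.1466] xr [-0.077  0.047] yr [-0.152 -0.139] z [0.086 0.093 0.099]
end+ 173 loc [-0.0169  0.1451] xr [-0.077  0.048] yr [0.139 0.154] z [0.086 0.093 0.1  ]
```

The crop shows the black barrel with aluminium foot and collar, not blue, so it is the right one. In the crops the case is open, its saddles are at crop A (140,165) and (177,155), and the knee is at crop B (590,388). Raising the arm first so it clears the lid, then swinging over.

>>> servo_tool(steps="0 0 -10 0 0 0;0 0 -20 0 0 0;0 0 -20 0 0 0;0 0 -20 0 0 0;0 0 -20 0 0 0;-55.9 -58.8 -20 0 0 12;-55.9 -58.8 -20 0 0 12;-55.9 -58.8 -20 0 0 12;-55.9 -58.8 -20 0 0 12;-55.9 -58.8 -20 0 0 12", claw=6, grip_force=50)

```text
time: 0.93
eef_pos: [0.2724, 0.3235, 0.4308]
eef_rot: [[-0.847, 0.531, -0.0], [0.531, 0.847, -0.001], [0.0, -0.001, -1.0]]
wrist_force: [0.6, -0.2, 0.3]
grip_width: 0.0601
```

```bash
cat > plan.py <<'E'
import sys
from h import *
from scipy.spatial.transform import Rotation as Ro
def down(yaw):  # tool x at yaw, z down
    c,s=np.cos(np.radians(yaw)),np.sin(np.radians(yaw)); return np.array([[c,s,0],[s,-c,0],[0,0,-1.]])
CC=np.array([.525,.1257]);CY=99.73
def case(x,y,z):
    c,s=np.cos(np.radians(CY)),np.sin(np.radians(CY)); return np.array([CC[0]+c*x-s*y,CC[1]+s*x+c*y,z])
def plan(p,R,lab=""):
    s=r.state(); R0=np.array(s["eef_rot"])
    print(lab,"target",np.round(p,4),"shift",(R0.T@(np.array(p)-s["eef_pos"])*100).round(2),"turn",np.degrees(Ro.from_matrix(R0.T@R).as_rotvec()).round(2))
def st():
    s=r.state();print(round(s["time"],2),"J",np.round(s["joints"],1),"p",np.round(s["eef_pos"],4),"F",np.round(s["wrist_force"],1),"g",round(s["grip_width"],4))
E
python3 - <<'E'
from plan import *
st();plan([.512,-.228,.2],down(147.7))
E
```

```text
0.93 J [ 42.2  -8.3  68.8  -0.  119.6 -15.7] p [0.2724 0.3235 0.4308] F [ 0.6 -0.2  0.3] g 0.0601
 target [ 0.512 -0.228  0.2  ] shift [-49.6  -33.97  23.1 ] turn [-0.04 -0.    0.2 ]
```

>>> servo_tool(steps="-49.6 -34 0 0 0 0.2;-49.6 -34 0 0 0 0.2;-49.6 -34 0 0 0 0.2;-49.6 -34 0 0 0 0.2;-49.6 -34 0 0 0 0.2;-49.6 -34 0 0 0 0.2;-49.6 -34 0 0 0 0.2;-49.6 -34 0 0 0 0.2;-49.6 -34 0 0 0 0.2;-49.6 -34 0 0 0 0.2")

```text
time: 1.77
eef_pos: [0.4379, -0.0594, 0.431]
eef_rot: [[-0.844, 0.536, -0.0], [0.536, 0.844, 0.0], [0.0, 0.0, -1.0]]
wrist_force: [0.5, 0.2, 0.6]
grip_width: 0.0602
```

```bash
python3 - <<'E'
from plan import *
st();plan([.512,-.228,.1],down(147.7))
E
```

```text
1.77 J [-15.1  -6.   66.7   0.  119.3 -72.7] p [ 0.4379 -0.0594  0.431 ] F [0.5 0.2 0.6] g 0.0602
 target [ 0.512 -0.228  0.1  ] shift [-15.29 -10.28  33.09] turn [ 0.01 -0.02 -0.09]
```

>>> servo_tool(steps="-15.3 -10.3 6 0 0 0;-15.3 -10.3 12 0 0 0;-15.3 -10.3 18 0 0 0;-15.3 -10.3 33 0 0 0;-15.3 -10.3 33 0 0 0;-15.3 -10.3 33 0 0 0;-15.3 -10.3 33 0 0 0;-15.3 -10.3 33 0 0 0;-15.3 -10.3 33 0 0 0;-15.3 -10.3 33 0 0 0")

```text
time: 2.6
eef_pos: [0.5093, -0.2257, 0.095]
eef_rot: [[-0.844, 0.536, -0.008], [0.536, 0.844, 0.004], [0.009, -0.001, -1.0]]
wrist_force: [-0.1, 0.8, -1.3]
grip_width: 0.0603
```

```bash
python3 - <<'E'
from plan import *
st();plan([.512,-.228,.004],down(147.7))
p,d=save("scene","s1")
cv2.imwrite("pics/s1c.png",cv2.resize(p[200:340,220:380,::-1],(640,560),interpolation=cv2.INTER_CUBIC))
E
```

```text
2.6 J [-29.7  10.   88.7  -0.   81.8 -87.3] p [ 0.5093 -0.2257  0.095 ] F [-0.1  0.8 -1.3] g 0.0603
 target [ 0.512 -0.228  0.004] shift [-0.43 -0.04  9.1 ] turn [-0.04 -0.5  -0.1 ]
```

View pics/s1c.png

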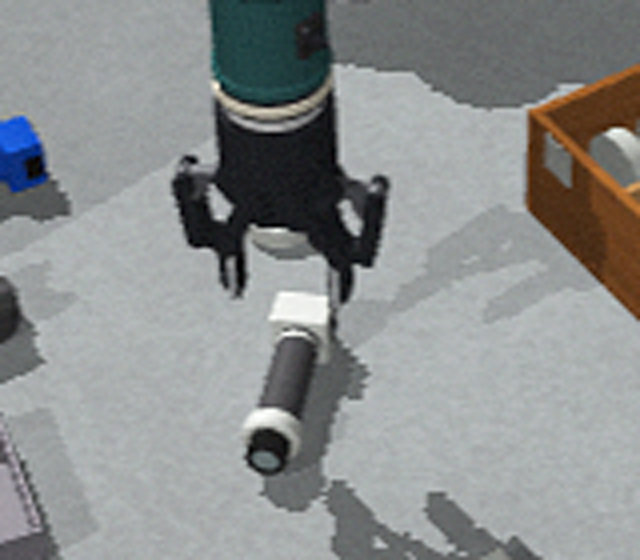

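The fingers at crop (235,290) and (345,295) straddle the barrel axis at (288,370). Descending and gripping.

>>> servo_tool(steps="-0.4 0 2 0 -0.3 0;-0.4 0 4 0 -0.4 0;-0.4 0 6 0 -0.5 0;-0.4 0 7.5 0 -0.5 0;-0.4 0 8.5 0 -0.5 0;-0.4 0 9 0 -0.5 0;-0.4 0 9 0 -0.5 0;-0.4 0 9 0 -0.5 0")

```text
time: 3.32
eef_pos: [0.5159, -0.2285, 0.0122]
eef_rot: [[-0.845, 0.535, 0.009], [0.535, 0.845, -0.005], [-0.01, 0.0, -1.0]]
wrist_force: [-0.2, -0.6, -0.1]
grip_width: 0.0601
```

>>> servo_tool(steps="0 0 0 0 0 0;0 0 0 0 0 0;0 0 0 0 0 0;0 0 0 0 0 0;0 0 0 0 0 0;0 0 0 0 0 0;0 0 0 0 0 0;0 0 0 0 0 0", claw=2, grip_force=50)

```text
time: 3.98
eef_pos: [0.5163, -0.229, 0.0131]
eef_rot: [[-0.845, 0.535, 0.01], [0.535, 0.845, -0.007], [-0.012, -0.0, -1.0]]
wrist_force: [-1.2, -0.6, 6.1]
grip_width: 0.0281
```

```bash
python3 - <<'E'
from plan import *
st();plan([.512,-.228,.2],down(147.7))
E
```

```text
3.98 J [-29.6  14.6  93.2  -0.   71.4 -87.3] p [ 0.5163 -0.229   0.0131] F [-1.2 -0.6  6.1] g 0.0281
 target [ 0.512 -0.228  0.2  ] shift [  0.2   -0.15 -18.7 ] turn [-0.01  0.68 -0.05]
```

The grip is about 9 mm too high on the barrel (opening 28 mm, not 30). Reopening and going lower.

>>> servo_tool(steps="0 0 0 0 0 0;0 0 0 0 0 0;0 0 0 0 0 0;0.2 0 0.3 0 0.6 0;0.2 0 0.6 0 0.6 0;0.2 0 0.9 0 0.6 0;0.2 0 0.9 0 0.6 0;0.2 0 0.9 0 0.6 0", claw=5)

```text
time: 4.65
eef_pos: [0.5133, -0.227, 0.0016]
eef_rot: [[-0.845, 0.535, -0.003], [0.535, 0.845, 0.002], [0.003, 0.0, -1.0]]
wrist_force: [0.3, -0.9, -1.1]
grip_width: 0.0502
```

>>> servo_tool(steps="0 0 0 0 0 0;0 0 0 0 0 0;0 0 0 0 0 0;0 0 0 0 0 0;0 0 0 0 0 0;0 0 0 0 0 0;0 0 0 0 0 0;0 0 0 0 0 0", claw=2, grip_force=60)

```text
time: 5.32
eef_pos: [0.5139, -0.2274, 0.0026]
eef_rot: [[-0.845, 0.535, -0.001], [0.535, 0.845, 0.001], [0.001, 0.0, -1.0]]
wrist_force: [0.4, -0.6, 2.4]
grip_width: 0.0283
```

>>> servo_tool(steps="0 0 -1 0 0 0;0 0 -3 0 0 0;0 0 -6 0 0 0;0 0 -9 0 0 0;0 0 -12 0 0 0;0 0 -15 0 0 0;0 0 -18 0 0 0;0 0 -18 0 0 0;0 0 -18 0 0 0;0 0 -18 0 0 0")

```text
time: 6.15
eef_pos: [0.5131, -0.2269, 0.1806]
eef_rot: [[-0.845, 0.535, -0.004], [0.535, 0.845, 0.003], [0.005, 0.0, -1.0]]
wrist_force: [-0.1, 0.4, -2.8]
grip_width: 0.0285
```

```bash
python3 - <<'E'
from plan import *
st();p=case(-.01,-.0055,.18);plan(p,down(99.73))
E
```

```text
6.15 J [-29.7   7.5  81.6   0.   91.2 -87.3] p [ 0.5131 -0.2269  0.1806] F [-0.1  0.4 -2.8] g 0.0285
 target [0.5321 0.1168 0.18  ] shift [16.79 30.05  0.14] turn [-0.11 -0.26 47.91]
```

>>> servo_tool(steps="1.7 3 0 0 0 4.8;3.4 6 0 0 0 9.6;5 9 0 0 0 14.4;6.7 12 0 0 0 19.2;8.4 15 0 0 0 24;10.1 18 0 0 0 28.7;11.8 21 0 0 0 33.5;13.4 24 0 0 0 38.3;15.1 27 0 0 0 43;16 28.7 0 0 0 45.5")

```text
time: 6.98
eef_pos: [0.5303, 0.1041, 0.1791]
eef_rot: [[-0.21, 0.978, -0.008], [0.978, 0.21, 0.002], [0.004, -0.007, -1.0]]
wrist_force: [0.0, 0.6, -3.2]
grip_width: 0.0284
```

>>> servo_tool(steps="0 0 0 0 0 0;0 0 0 0 0 0;0 0 0 0 0 0;0 0 0 0 0 0;0 0 0 0 0 0")

```text
time: 7.4
eef_pos: [0.5322, 0.0995, 0.1819]
eef_rot: [[-0.209, 0.978, -0.003], [0.978, 0.209, 0.001], [0.001, -0.003, -1.0]]
wrist_force: [0.7, 0.2, -3.2]
grip_width: 0.0284
```

```bash
python3 - <<'E'
from plan import *
st();p=case(-.01,-.0055,.18);plan(p,down(99.73))
for n in("top","scene"):
    p_,d=save(n,n+"2"); W=cloud(n,d).reshape(-1,3)
    c,s=np.cos(np.radians(CY)),np.sin(np.radians(CY)); D=W[:,:2]-CC
    q=np.stack([D@[c,s],D@[-s,c]],1); s0=r.state()["eef_pos"]
    k=(W[:,2]>s0[2]-.01)&(W[:,2]<s0[2]+.042)&(np.hypot(*(W[:,:2]-s0[:2]).T)<.09)
    Q=q[k]; print(n,k.sum(),np.percentile(Q,[1,50,99],axis=0).round(3).tolist(),"tcp loc",((s0[:2]-CC)@[c,s]).round(4),((s0[:2]-CC)@[-s,c]).round(4))
    for b in np.arange(-.11,.09,.01):
        m=(Q[:,0]>=b)&(Q[:,0]<b+.01)
        if m.sum()>2: print(round(b+.005,3),m.sum(),np.percentile(Q[m,1],[2,98]).round(4),np.percentile(W[k,2][m],[2,98]).round(4))
p=cv2.imread("pics/scene2.png"); cv2.imwrite("pics/s2c.png",cv2.resize(p[110:310,330:510],(720,600)[:2],interpolation=cv2.INTER_CUBIC))
E
```

```text
7.4 J [ 4.6  4.9 84.3  0.  91.  -7.5] p [0.5322 0.0995 0.1819] F [ 0.7  0.2 -3.2] g 0.0284
 target [0.5321 0.1168 0.18  ] shift [1.69 0.36 0.19] turn [-0.15 -0.07  2.32]
top 378 [[-0.095, -0.022], [-0.06, 0.001], [0.044, 0.019]] tcp loc -0.027 -0.0028
-0.095 29 [-0.0191  0.0059] [0.198  0.2183]
-0.085 46 [-0.019   0.0079] [0.2019 0.2193]
-0.075 64 [-0.0222  0.0125] [0.2018 0.2235]
-0.065 52 [-0.0235  0.0121] [0.204  0.2218]
-0.055 49 [-0.0179  0.0091] [0.1995 0.2186]
-0.045 9 [-0.0071  0.0079] [0.2029 0.2187]
0.015 22 [0.009  0.0186] [0.1845 0.2225]
0.025 36 [-0.0018  0.0189] [0.1872 0.2239]
0.035 51 [-0.0093  0.0199] [0.1951 0.2234]
0.045 20 [-0.0103  0.0192] [0.1916 0.223 ]
scene 540 [[-0.098, -0.032], [-0.041, -0.016], [0.043, 0.02]] tcp loc -0.0269 -0.0029
-0.095 63 [-0.0223  0.0072] [0.189  0.2152]
-0.085 47 [-0.0224  0.009 ] [0.1901 0.2229]
-0.075 69 [-0.0271  0.0041] [0.19   0.2229]
-0.065 24 [-0.0247 -0.0024] [0.1934 0.2204]
-0.055 34 [-0.0222 -0.0007] [0.1943 0.2202]
-0.045 35 [-0.0217  0.0017] [0.193  0.2177]
-0.035 100 [-0.0325  0.0231] [0.187  0.2229]
-0.025 53 [-0.0323  0.0141] [0.1835 0.2229]
-0.015 19 [-0.0295  0.0168] [0.1851 0.2221]
-0.005 3 [-0.0046  0.0009] [0.2137 0.2166]
0.005 3 [-0.017   0.0019] [0.1957 0.2133]
0.015 21 [-0.0246 -0.009 ] [0.1818 0.2064]
0.025 23 [-0.0234 -0.0125] [0.1804 0.2138]
0.035 34 [-0.0231 -0.0152] [0.1855 0.2208]
0.045 12 [-0.022  0.002] [0.1864 0.2193]
```

View pics/s2c.png

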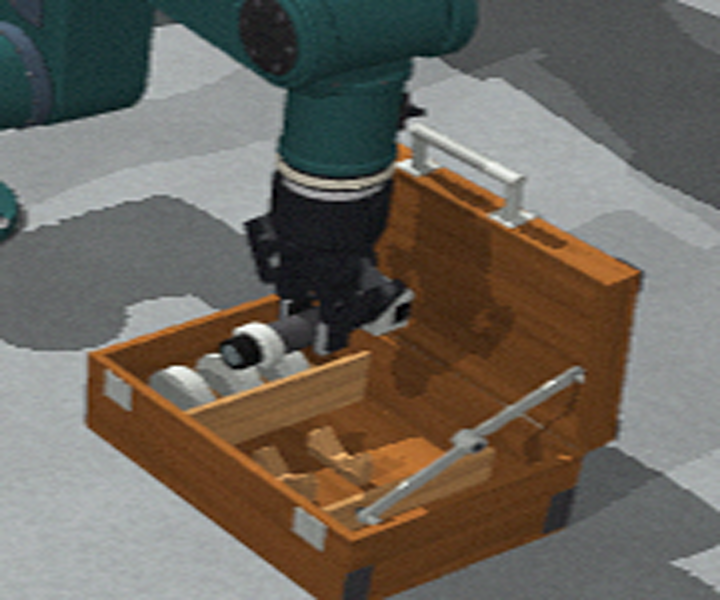

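The microscope is held level in the jaws over the middle bay. Its mid-length is at the TCP within about 1 mm (foot toward the lid). Aligning and lowering.

>>> servo_tool(steps="0.8 0.2 0 0 0 1.2;1.7 0.35 0 0 0 2.3;1.7 0.35 2 0 0 2.3;1.7 0.35 4 0 0 2.3;1.7 0.35 6 0 0 2.3;1.7 0.35 8 0 0 2.3;1.7 0.35 8 0 0 2.3;1.7 0.35 8 0 0 2.3;1.7 0.35 8 0 0 2.3;1.7 0.35 8 0 0 2.3")

```text
time: 8.33
eef_pos: [0.5335, 0.118, 0.1048]
eef_rot: [[-0.171, 0.985, 0.002], [0.985, 0.171, 0.001], [0.001, 0.003, -1.0]]
wrist_force: [-0.2, 0.5, -2.4]
grip_width: 0.0286
```

```bash
python3 - <<'E'
from plan import *
st();plan(case(-.01,-.0055,.023),down(99.73))
E
```

```text
8.33 J [ 6.5  7.8 90.   0.1 82.  -3.3] p [0.5335 0.118  0.1048] F [-0.2  0.5 -2.4] g 0.0286
 target [0.5321 0.1168 0.023 ] shift [-0.11 -0.18  8.18] turn [ 0.15 -0.06  0.09]
```

>>> servo_tool(steps="-0.1 -0.15 1 0 0 0;-0.1 -0.15 2 0 0 0;-0.1 -0.15 3 0 0 0;-0.1 -0.15 4 0 0 0;-0.1 -0.15 5 0 0 0;-0.1 -0.15 6 0 0 0;-0.1 -0.15 6.5 0 0 0;-0.1 -0.15 7 0 0 0;-0.1 -0.15 7 0 0 0;-0.1 -0.15 7 0 0 0")

```text
time: 9.17
eef_pos: [0.5308, 0.1169, 0.0325]
eef_rot: [[-0.171, 0.985, -0.002], [0.985, 0.171, 0.001], [0.001, -0.001, -1.0]]
wrist_force: [0.3, -0.5, -3.0]
grip_width: 0.0284
```

>>> servo_tool(steps="0 0 0 0 0 0;0 0 0.3 0 0 0;0 0 0.6 0 0 0;0 0 0.9 0 0 0;0 0 0.9 0 0 0;0 0 0.9 0 0 0")

```text
time: 9.67
eef_pos: [0.5305, 0.1169, 0.0233]
eef_rot: [[-0.171, 0.985, -0.002], [0.985, 0.171, 0.001], [0.001, -0.002, -1.0]]
wrist_force: [-0.2, -0.8, -2.4]
grip_width: 0.0285
```

```bash
python3 - <<'E'
from plan import *
st();plan(case(-.01,-.0055,.022),down(99.73))
E
```

```text
9.67 J [ 6.4 12.  95.2  0.1 72.9 -3.5] p [0.5305 0.1169 0.0233] F [-0.2 -0.8 -2.4] g 0.0285
 target [0.5321 0.1168 0.022 ] shift [-0.04  0.16  0.13] turn [-0.1  -0.07  0.11]
```

>>> servo_tool(steps="0 0.15 0.1 0 0 0;0 0.15 0.2 0 0 0;0 0.15 0.2 0 0 0;0 0.15 0.2 0 0 0")

```text
time: 10.0
eef_pos: [0.5311, 0.117, 0.023]
eef_rot: [[-0.171, 0.985, -0.004], [0.985, 0.171, 0.001], [0.001, -0.004, -1.0]]
wrist_force: [-6.3, -1.7, 6.8]
grip_width: 0.0281
```

>>> servo_tool(steps="0 0 0.1 0 0 0;0 0 0.2 0 0 0;0 0 0.2 0 0 0;0 0 0.2 0 0 0")

```text
time: 10.33
eef_pos: [0.5311, 0.1171, 0.0229]
eef_rot: [[-0.171, 0.985, -0.004], [0.985, 0.171, 0.0], [0.001, -0.004, -1.0]]
wrist_force: [-11.1, -1.8, 14.4]
grip_width: 0.0284
```

The barrel is seated in the saddles (the arm feels the contact). Releasing.

>>> servo_tool(steps="0 -0.1 -0.2 0 0 0;0 -0.1 -0.2 0 0 0;0 -0.1 -0.2 0 0 0;0 -0.1 -0.2 0 0 0;0 -0.1 -0.2 0 0 0;0 -0.1 -0.2 0 0 0;0 -0.1 -0.2 0 0 0", claw=5.4)

```text
time: 10.92
eef_pos: [0.5312, 0.117, 0.0213]
eef_rot: [[-0.171, 0.985, -0.002], [0.985, 0.171, 0.001], [0.001, -0.002, -1.0]]
wrist_force: [0.5, -1.0, -0.3]
grip_width: 0.0538
```

>>> servo_tool(steps="0 0 -1 0 0 0;0 0 -3 0 0 0;0 0 -6 0 0 0;0 0 -9 0 0 0;0 0 -12 0 0 0;0 0 -15 0 0 0;0 0 -18 0 0 0;-4 0 -20 0 0 0;-8 0 -20 0 0 0;-12 0 -20 0 0 0")

```text
time: 11.75
eef_pos: [0.5532, -0.0021, 0.2254]
eef_rot: [[-0.174, 0.985, 0.005], [0.985, 0.174, 0.0], [-0.001, 0.005, -1.0]]
wrist_force: [1.3, -0.6, -0.9]
grip_width: 0.0542
```

```bash
python3 - <<'E'
from plan import *
st()
for n in("top","scene"):
    p_,d=save(n,n+"3"); W=cloud(n,d).reshape(-1,3)
    c,s=np.cos(np.radians(CY)),np.sin(np.radians(CY)); D=W[:,:2]-CC
    q=np.stack([D@[c,s],D@[-s,c]],1)
    k=(W[:,2]>.04)&(W[:,2]<.07)&(abs(q[:,0]+.01)<.08)&(abs(q[:,1]+.005)<.04)
    Q=q[k]; print(n,k.sum(),np.percentile(Q[:,0],[1,99]).round(4),"mid",np.percentile(Q[:,0],[1,99]).mean())
    for b in np.arange(-.09,.07,.02):
        m=(Q[:,0]>=b)&(Q[:,0]<b+.02)
        if m.sum()>2: print(round(b+.01,3),m.sum(),np.percentile(Q[m,1],[2,98]).round(4),np.percentile(W[k,2][m],[50,95]).round(4))
a=cv2.imread("pics/scene3.png")[130:310,335:500];b=cv2.imread("pics/top3.png")[165:310,160:290]
cv2.imwrite("pics/c3.png",np.hstack([cv2.resize(a,(440,480)),cv2.resize(b,(360,480))]))
E
```

```text
11.75 J [ -6.1   5.3  78.9   0.   95.5 -16.1] p [ 0.5532 -0.0021  0.2254] F [ 1.3 -0.6 -0.9] g 0.0542
top 483 [-0.0773  0.0609] mid -0.0081994086228299
-0.08 33 [-0.0162  0.0087] [0.0502 0.0578]
-0.06 99 [-0.0223  0.0141] [0.0548 0.0665]
-0.04 99 [-0.0287  0.0203] [0.0518 0.0601]
-0.02 76 [-0.0224  0.0099] [0.0529 0.0614]
0.0 4 [0.0028 0.0095] [0.0495 0.0508]
0.04 101 [-0.0231  0.0155] [0.0611 0.0669]
0.06 70 [-0.0225  0.0156] [0.0603 0.0659]
scene 469 [-0.0624  0.0603] mid -0.0010570838491293436
-0.06 53 [-0.0258  0.0082] [0.0571 0.0622]
-0.04 64 [-0.0319  0.018 ] [0.0516 0.0581]
-0.02 60 [-0.0209  0.0045] [0.0528 0.0594]
0.0 60 [-0.0231  0.0128] [0.0537 0.0589]
0.02 76 [-0.0324  0.0158] [0.0529 0.0603]
0.04 108 [-0.0264  0.0149] [0.0583 0.0651]
0.06 48 [-0.0277  0.0106] [0.0594 0.0645]
```

View pics/c3.png

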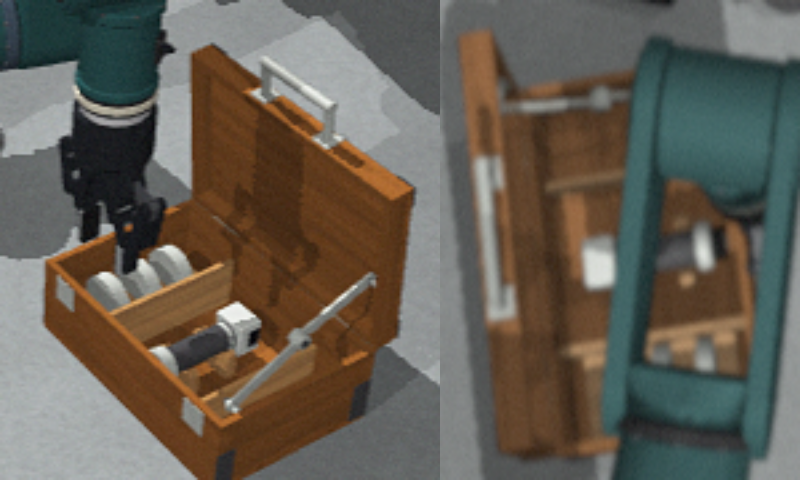

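The microscope lies in both saddles (foot and collar visible at (240,325) and (160,360) of the left crop), with origin about (-0.009, -0.004) against cradle (-0.010, -0.0055). Next is the knee: closed fingers, tool tilted square to the links.

```bash
cat >> plan.py <<'E'
def tilt(a): # tool z leaning rearward by a deg: z = sin a*cx - cos a*Z ; x stays in case xz plane
    a=np.radians(a); c,s=np.cos(np.radians(CY)),np.sin(np.radians(CY)); cx=np.array([c,s,0]);Z=np.array([0,0,1.])
    z=np.sin(a)*cx-np.cos(a)*Z; x=np.cos(a)*cx+np.sin(a)*Z; return np.stack([x,np.cross(z,x),z],1)
def press(h,a=24): # TCP h beyond boss surface (neg = before)
    t=np.radians(a); return case(.0195+np.sin(t)*(h-.009),-.122,.130-np.cos(t)*(h-.009)),tilt(a)
E
python3 - <<'E'
from plan import *
st();plan(*press(-.05))
for n in("top3","scene3"):
    W=cloud(n[:-1],np.load("pics/%s.npy"%n)).reshape(-1,3); c,s=np.cos(np.radians(CY)),np.sin(np.radians(CY)); D=W[:,:2]-CC
    q=np.stack([D@[c,s],D@[-s,c]],1)
    k=(abs(q[:,1]+.122)<.014)&(W[:,2]>.1)&(q[:,0]>-.06)&(q[:,0]<.1)
    hh=(W[k,2]-.130)*np.cos(np.radians(26))-(q[k,0]-.0195)*np.sin(np.radians(26)); al=(W[k,2]-.130)*np.sin(np.radians(26))+(q[k,0]-.0195)*np.cos(np.radians(26))
    for b in np.arange(-.08,.08,.01):
        m=(al>=b)&(al<b+.01)
        if m.sum()>1: print(n,round(b+.005,3),m.sum(),hh[m].max().round(4),np.median(hh[m]).round(4),np.ptp(q[k][m][:,1]).round(4))
E
```

```text
11.85 J [ -6.5   5.4  79.   -0.1  95.5 -16. ] p [ 0.5528 -0.0069  0.2226] F [-0.3  0.1 -0.7] g 0.0536
 target [0.646  0.1419 0.1839] shift [13.16 11.63  3.84] turn [ 0.07 24.13 -0.3 ]
top3 -0.035 2 0.0042 -0.0012 0.0028
top3 -0.025 8 0.013 0.0043 0.0048
top3 -0.015 5 0.0121 0.0038 0.0021
top3 -0.005 20 0.0178 0.0079 0.0162
top3 0.005 30 0.0172 0.008 0.0176
top3 0.015 9 0.0088 0.0045 0.0041
top3 0.025 6 0.0121 0.0051 0.002
top3 0.035 9 0.0087 0.0042 0.0034
top3 0.045 11 0.0121 0.0041 0.0035
top3 0.055 10 0.0106 0.0032 0.0086
top3 0.065 11 0.0067 -0.0023 0.0049
top3 0.075 6 0.0037 0.0006 0.0022
scene3 -0.075 7 0.0101 0.0058 0.0063
scene3 -0.065 8 0.0059 0.0022 0.0077
scene3 -0.055 14 0.0081 0.0018 0.0062
scene3 -0.045 13 0.0116 0.0038 0.0056
scene3 -0.035 13 0.0106 0.0031 0.0042
scene3 -0.025 15 0.0131 0.0068 0.0045
scene3 -0.015 15 0.0118 0.0043 0.0074
scene3 -0.005 32 0.0148 0.0071 0.0219
scene3 0.005 22 0.0131 0.0086 0.0196
scene3 0.015 14 0.0095 0.0025 0.0099
scene3 0.025 15 0.0155 0.0025 0.0104
scene3 0.035 14 0.0111 0.0005 0.0098
scene3 0.045 12 0.0095 0.0015 0.0059
scene3 0.055 19 0.005 -0.0038 0.0193
scene3 0.065 20 0.0081 -0.0037 0.0217
scene3 0.075 15 0.0061 0.0007 0.0077
```

>>> servo_tool(steps="2 3 0 0 3 0;4 6 0 0 6 0;6 9 0 0 10 0;8 11.6 0 0 14 0;10 11.6 1 0 18 0;12 11.6 2.5 0 22 0;13.2 11.6 3.8 0 24 0;13.2 11.6 3.8 0 24 0;13.2 11.6 3.8 0 24 0;13.2 11.6 3.8 0 24 0", claw=0)

```text
time: 12.68
eef_pos: [0.6441, 0.1485, 0.1849]
eef_rot: [[-0.157, 0.985, -0.069], [0.9, 0.171, 0.401], [0.407, 0.001, -0.914]]
wrist_force: [-0.5, 0.7, 0.7]
grip_width: -0.0001
```

>>> servo_tool(steps="0 0 0 0 0 0;0 0 0 0 0 0;0 0 0 0 0 0")

```text
time: 12.93
eef_pos: [0.6442, 0.1483, 0.1851]
eef_rot: [[-0.157, 0.985, -0.068], [0.9, 0.171, 0.401], [0.407, 0.001, -0.913]]
wrist_force: [-0.2, -0.0, 0.0]
grip_width: -0.0001
```

```bash
python3 - <<'E'
from plan import *
st();plan(*press(-.005)); plan(*press(.022))
E
```

```text
12.93 J [ -3.3  21.2  67.5  23.5  96.4 -11.6] p [0.6442 0.1483 0.1851] F [-0.2 -0.   0. ] g -0.0001
 target [0.6429 0.1599 0.1428] shift [-0.66  0.07  4.34] turn [ 0.03 -0.02  0.13]
 target [0.6411 0.1707 0.1181] shift [-0.66  0.07  7.04] turn [ 0.03 -0.02  0.13]
```

>>> servo_tool(steps="-0.5 0.1 1.5 0 0 0;-0.6 0.1 3 0 0 0;-0.6 0.1 4 0 0 0;-0.6 0.1 4.5 0 0 0;-0.6 0.1 5 0 0 0;-0.6 0.1 5.3 0 0 0;-0.6 0.1 5.6 0 0 0;-0.6 0.1 5.8 0 0 0;-0.6 0.1 6 0 0 0;-0.6 0.1 6 0 0 0")

```text
time: 13.77
eef_pos: [0.6419, 0.1669, 0.1264]
eef_rot: [[-0.156, 0.985, -0.069], [0.9, 0.17, 0.401], [0.407, 0.0, -0.913]]
wrist_force: [-0.6, -3.1, 2.7]
grip_width: -0.0002
```

>>> servo_tool(steps="0 0 0.2 0 0 0;0 0 0.4 0 0 0;0 0 0.6 0 0 0;0 0 0.8 0 0 0;0 0 1 0 0 0;0 0 1.1 0 0 0;0 0 1.1 0 0 0;0 0 1.1 0 0 0")

```text
time: 14.43
eef_pos: [0.6416, 0.1699, 0.1162]
eef_rot: [[-0.155, 0.986, -0.068], [0.901, 0.169, 0.399], [0.405, 0.0, -0.914]]
wrist_force: [1.5, -8.7, 2.2]
grip_width: 0.0
```

```bash
cat > chk.py <<'E'
from plan import *
import sys
st(); f=sys.argv[1]
c,s=np.cos(np.radians(CY)),np.sin(np.radians(CY))
for n in("top","scene"):
    p,d=save(n,n+f); W=cloud(n,d).reshape(-1,3); D=W[:,:2]-CC; q=np.stack([D@[c,s],D@[-s,c]],1)
    k=(abs(q[:,1])<.046)&(W[:,2]>.31)&(W[:,2]<.36)&(abs(q[:,0]-.08)<.08)
    if k.sum(): print(n,"bar",k.sum(),np.median(q[k],0).round(4),np.percentile(W[k,2],[5,50,95]).round(4))
    k=(abs(q[:,1]+.122)<.014)&(W[:,2]>.08)&(q[:,0]>-.06)&(q[:,0]<.1)
    for b in np.arange(-.06,.1,.02):
        m=k&(q[:,0]>=b)&(q[:,0]<b+.02)
        if m.sum()>3: print(n,"stay x",round(b+.01,3),m.sum(),"z",np.median(W[m,2]).round(4))
a=cv2.imread("pics/scene%s.png"%f)[120:310,335:505]; b=cv2.imread("pics/top%s.png"%f)[165:310,160:290]
cv2.imwrite("pics/c%s.png"%f,np.hstack([cv2.resize(a,(440,480)),cv2.resize(b,(360,480))]))
E
python3 - <<'E'
from plan import *
st()
E
```

```text
14.43 J [ -1.4  23.1  72.9  23.4  89.  -12.6] p [0.6416 0.1699 0.1162] F [ 1.5 -8.7  2.2] g 0.0
```

>>> servo_tool(steps="0 0 -1 0 0 0;0 0 -3 0 0 0;0 0 -6 0 0 0;0 0 -9 0 0 0;-3 0 -11 0 0 0;-6 0 -13 0 0 0;-9 0 -13 0 0 0;-12 0 -13 0 0 0;-12 0 -13 0 0 0")

```text
time: 15.18
eef_pos: [0.6683, 0.0074, 0.182]
eef_rot: [[-0.149, 0.986, -0.073], [0.9, 0.166, 0.402], [0.409, -0.006, -0.913]]
wrist_force: [-1.0, 0.8, -1.7]
grip_width: -0.0002
```

```bash
python3 chk.py 4
```

```text
15.18 J [-14.7  26.   61.4  22.3 102.4 -21.2] p [0.6683 0.0074 0.182 ] F [-1.   0.8 -1.7] g -0.0002
top bar 218 [0.0708 0.0008] [0.3337 0.3391 0.3446]
top stay x -0.05 17 z 0.0949
top stay x -0.03 15 z 0.0981
top stay x -0.01 18 z 0.0997
top stay x 0.01 21 z 0.1085
top stay x 0.03 50 z 0.116
top stay x 0.05 25 z 0.1287
top stay x 0.07 103 z 0.2926
top stay x 0.09 117 z 0.2932
scene bar 158 [0.0683 0.0011] [0.3182 0.3384 0.3429]
scene stay x -0.05 26 z 0.0937
scene stay x -0.03 30 z 0.0963
scene stay x -0.01 27 z 0.1027
scene stay x 0.01 33 z 0.1062
scene stay x 0.03 56 z 0.1139
scene stay x 0.05 36 z 0.1281
scene stay x 0.07 100 z 0.29
scene stay x 0.09 186 z 0.1676
```

View pics/c4.png

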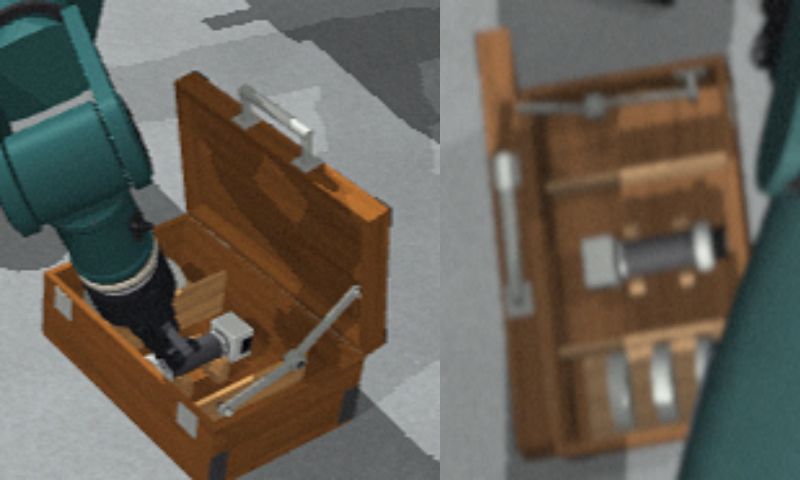

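Picture: the knee has sagged (left crop (295,360)). The lower link is at about 12° and the upper at about 34°, giving knee ≈ 0.48 rad. The lid still stands, ≈ 0.07 rad lowered. Now to the bar: raise, untilt, and turn the jaws across it.

```bash
cat >> plan.py <<'E'
def bar(th,dz=0,R=.2404): # TCP for tool down, grasp point on the bar, lid at th rad
    f=np.radians(87.3)-th; return case(.098-R*np.cos(f),.001,.095+R*np.sin(f)-.019+dz),down(189.73)
E
python3 - <<'E'
from plan import *
st();plan(case(-.08,-.0,.40),down(99.73),"A");plan(bar(.07,.08)[0],down(189.73),"B");print(bar(.07)[0])
E
```

```text
15.28 J [-14.4  25.8  61.3  22.5 102.5 -21.1] p [0.6682 0.0118 0.1846] F [0.  0.9 0.5] g 0.0002
A target [0.5385 0.0469 0.4   ] shift [ 14.   -12.26 -17.28] turn [-2.000e-01 -2.426e+01  1.000e-02]
B target [0.5122 0.1944 0.3948] shift [ 27.45 -12.34 -10.64] turn [ 18.87 -19.19 -88.52]
[0.51219959 0.19443313 0.31475298]
```

>>> servo_tool(steps="0 -2 -8 0 -5 0;3 -5 -11 0 -10 0;6 -8 -14 0 -15 0;10 -11 -17.3 0 -20 0;14 -12.3 -17.3 0 -24.3 0;14 -12.3 -17.3 0 -24.3 0;14 -12.3 -17.3 0 -24.3 0;14 -12.3 -17.3 0 -24.3 0;14 -12.3 -17.3 0 -24.3 0;14 -12.3 -17.3 0 -24.3 0", claw=5)

```text
time: 16.12
eef_pos: [0.5378, 0.0478, 0.3998]
eef_rot: [[-0.172, 0.985, -0.002], [0.985, 0.172, -0.004], [-0.003, -0.003, -1.0]]
wrist_force: [0.3, 0.1, -0.2]
grip_width: 0.0497
```

>>> servo_tool(steps="0 0 0 0 0 -7;0 0 0 0 0 -14;0 0 0 0 0 -21;0 0 0 0 0 -28;0 0 0 0 0 -35;0 0 0 0 0 -42;0 0 0 0 0 -49;0 0 0 0 0 -56;0 0 0 0 0 -63;0 0 0 0 0 -70", grip_force=30)

```text
time: 16.95
eef_pos: [0.5384, 0.0463, 0.3975]
eef_rot: [[-0.985, 0.172, -0.007], [0.172, 0.985, -0.004], [0.006, -0.005, -1.0]]
wrist_force: [-0.1, -0.1, -0.6]
grip_width: 0.0502
```

```bash
python3 - <<'E'
from plan import *
st();plan(*bar(.07,.09),"B")
E
```

```text
16.95 J [ -1.    5.8  58.9  -0.2 115.7 -81.2] p [0.5384 0.0463 0.3975] F [-0.1 -0.1 -0.6] g 0.0502
B target [0.5122 0.1944 0.4048] shift [ 5.13 14.14 -0.76] turn [ -0.21  -0.39 -19.61]
```

>>> servo_tool(steps="1.3 3.5 -0.8 0 0 -5;2.6 7 -0.8 0 0 -10;3.9 10.5 -0.8 0 0 -15;5.1 14.1 -0.8 0 0 -19.6;5.1 14.1 -0.8 0 0 -19.6;5.1 14.1 -0.8 0 0 -19.6;5.1 14.1 -0.8 0 0 -19.6;5.1 14.1 -0.8 0 0 -19.6")

```text
time: 17.62
eef_pos: [0.5131, 0.1936, 0.407]
eef_rot: [[-0.987, -0.162, -0.003], [-0.162, 0.987, -0.005], [0.004, -0.005, -1.0]]
wrist_force: [0.1, -0.2, 0.0]
grip_width: 0.0498
```

```bash
python3 - <<'E'
from plan import *
st();plan(*bar(.07),"B")
p,d=save("scene","s5"); cv2.imwrite("pics/s5c.png",cv2.resize(p[60:260,360:520,::-1],(480,600),interpolation=cv2.INTER_CUBIC))
E
```

```text
17.62 J [ 14.9   7.   56.4  -0.3 116.8 -84.5] p [0.5131 0.1936 0.407 ] F [ 0.1 -0.2  0. ] g 0.0498
B target [0.5122 0.1944 0.3148] shift [0.04 0.13 9.22] turn [-0.26 -0.23 -0.43]
```

View pics/s5c.png

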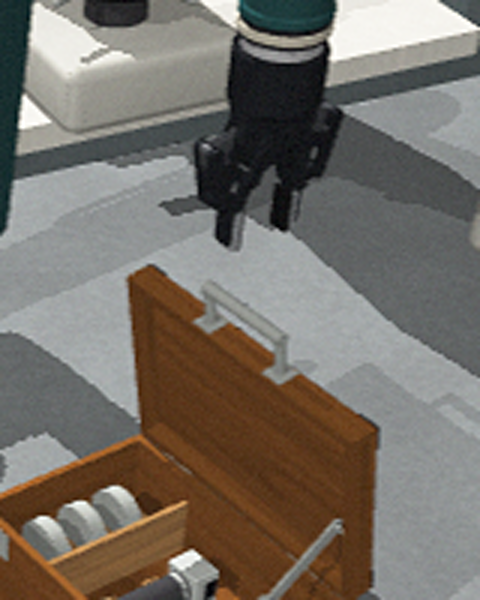

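>>> servo_tool(steps="0 0.1 2.5 0 0 -0.4;0 0.1 5 0 0 -0.4;0 0.1 7 0 0 -0.4;0 0.1 8 0 0 -0.4;0 0.1 8.6 0 0 -0.4;0 0.1 9 0 0 -0.4;0 0.1 9.2 0 0 -0.4;0 0.1 9.2 0 0 -0.4;0 0.1 9.2 0 0 -0.4")

```text
time: 18.42
eef_pos: [0.5126, 0.1955, 0.3179]
eef_rot: [[-0.985, -0.171, 0.002], [-0.171, 0.985, -0.004], [-0.001, -0.004, -1.0]]
wrist_force: [0.1, 0.4, 0.1]
grip_width: 0.0499
```

>>> servo_tool(steps="0 0 0 0 0 0;0 0 0 0 0 0;0 0 0 0 0 0;0 0 0 0 0 0;0 0 0 0 0 0;0 0 0 0 0 0;0 0 0 0 0 0;0 0 0 0 0 0", claw=0.6, grip_force=35)

```text
time: 19.08
eef_pos: [0.5124, 0.1953, 0.3172]
eef_rot: [[-0.985, -0.171, 0.001], [-0.171, 0.985, -0.004], [-0.0, -0.004, -1.0]]
wrist_force: [-0.5, -1.2, 3.9]
grip_width: 0.0109
```

```bash
python3 chk.py 6|head -3; python3 - <<'E'
from plan import *
R0=r.state()["eef_rot"];p0=r.state()["eef_pos"]
for th in np.arange(.07,1.48,.1): print(round(th,2),(R0.T@(bar(th)[0]-p0)*100).round(2))
E
```

```text
19.08 J [ 15.1   4.8  69.1  -0.3 106.1 -84.8] p [0.5124 0.1953 0.3172] F [-0.5 -1.2  3.9] g 0.0109
top bar 15 [0.0586 0.0065] [0.3231 0.3369 0.3594]
top stay x -0.05 19 z 0.094
0.07 [ 0.04 -0.08  0.25]
0.17 [ 0.04 -2.45  0.66]
0.27 [ 0.04 -4.77  1.3 ]
0.37 [ 0.05 -7.    2.17]
0.47 [ 0.05 -9.15  3.26]
0.57 [  0.06 -11.17   4.56]
0.67 [  0.06 -13.05   6.06]
0.77 [  0.06 -14.77   7.73]
0.87 [  0.06 -16.32   9.57]
0.97 [  0.07 -17.67  11.56]
1.07 [  0.07 -18.82  13.67]
1.17 [  0.07 -19.76  15.88]
1.27 [  0.07 -20.47  18.18]
1.37 [  0.07 -20.94  20.53]
1.47 [  0.07 -21.18  22.92]
```

Bar gripped (opening 10.9 mm). Lowering along the arc.

>>> servo_tool(steps="-0.6 0.1 0 0 0 0;-1.2 0.2 0 0 0 0;-2.4 0.4 0 0 0 0;-3.5 0.7 0 0 0 0;-4.7 1.05 0 0 0 0;-5.8 1.5 0 0 0 0;-6.9 1.9 0 0 0 0;-6.9 1.9 0 0 0 0")

```text
time: 19.85
eef_pos: [0.5718, 0.225, 0.3141]
eef_rot: [[-0.985, -0.172, -0.017], [-0.172, 0.985, -0.009], [0.018, -0.006, -1.0]]
wrist_force: [3.7, 0.7, 0.6]
grip_width: 0.0061
```

I wrote the shifts in the wrong columns: the tool slid along the bar instead of along the arc. Stopping to look before moving on.

```bash
python3 chk.py 7
```

```text
19.85 J [ 16.3  14.3  58.6  -0.3 108.2 -83.6] p [0.5718 0.225  0.3141] F [3.7 0.7 0.6] g 0.0061
top stay x -0.05 17 z 0.0953
top stay x -0.03 20 z 0.1033
top stay x -0.01 17 z 0.1117
top stay x 0.01 31 z 0.1254
top stay x 0.03 45 z 0.1329
top stay x 0.05 44 z 0.6396
top stay x 0.07 22 z 0.1567
top stay x 0.09 87 z 0.2948
scene bar 128 [0.0858 0.0115] [0.3188 0.3391 0.3442]
scene stay x -0.05 31 z 0.0945
scene stay x -0.03 30 z 0.1031
scene stay x -0.01 31 z 0.1117
scene stay x 0.01 50 z 0.1242
scene stay x 0.03 70 z 0.1374
scene stay x 0.05 178 z 0.6411
scene stay x 0.07 112 z 0.6335
scene stay x 0.09 220 z 0.2915
```

View pics/c7.png

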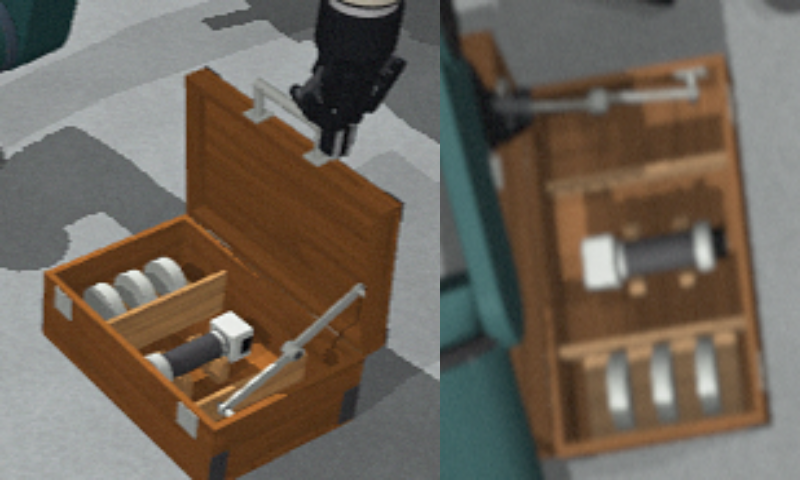

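The slide off the bar end pushed the lid back to ≈0 and re-straightened the stay. In the crop the boss is back near its start height (295,348) and the fingers are outside the post at (335,145). The microscope is unmoved. I'll lift away and press the knee again.

>>> servo_tool(steps="-0.5 0 -1 0 0 0;-0.5 0 -3 0 0 0;-0.5 0 -6 0 0 0;-0.5 0 -9 0 0 0;-0.5 -4 -10 0 0 0;-0.5 -8 -10 0 0 7;-0.5 -12 -10 0 0 14;-0.5 -14 -10 0 0 21;-0.5 -14 -10 0 0 28;-0.5 -14 -10 0 0 35", claw=0)

```text
time: 20.78
eef_pos: [0.6067, 0.0877, 0.416]
eef_rot: [[-0.901, 0.433, -0.001], [0.433, 0.901, -0.003], [-0.0, -0.004, -1.0]]
wrist_force: [1.3, 0.9, 0.2]
grip_width: 0.0001
```

>>> servo_tool(steps="0 0 0 0 0 7;0 0 0 0 0 14;0 0 0 0 0 21;0 0 0 0 0 28;0 0 0 0 0 35;0 0 0 0 0 42;0 0 0 0 0 49;0 0 0 0 0 55;0 0 0 0 0 55;0 0 0 0 0 55")

```text
time: 21.62
eef_pos: [0.6061, 0.0896, 0.4163]
eef_rot: [[-0.174, 0.985, -0.001], [0.985, 0.174, -0.004], [-0.003, -0.002, -1.0]]
wrist_force: [0.0, 0.1, -0.9]
grip_width: -0.0003
```

```bash
python3 - <<'E'
from plan import *
st();plan(*press(-.05)); plan(*press(.022))
E
python3 chk.py 8 | grep -v "0.0[579] "
```

```text
21.62 J [  3.2  16.3  44.4  -0.2 119.5  -6.9] p [0.6061 0.0896 0.4163] F [ 0.   0.1 -0.9] g -0.0003
 target [0.646  0.1419 0.1839] shift [ 4.54  4.87 23.22] turn [-0.15 24.2   0.27]
 target [0.6411 0.1707 0.1181] shift [ 7.49  4.9  29.79] turn [-0.15 24.2   0.27]
21.62 J [  3.2  16.3  44.4  -0.2 119.5  -6.9] p [0.6061 0.0896 0.4163] F [ 0.   0.1 -0.9] g -0.0003
top stay x -0.03 37 z 0.7598
top stay x -0.01 52 z 0.7651
top stay x 0.01 11 z 0.7676
top stay x 0.03 30 z 0.1325
scene bar 141 [ 0.0867 -0.0025] [0.3177 0.3397 0.3441]
scene stay x -0.03 314 z 0.7309
scene stay x -0.01 313 z 0.7447
scene stay x 0.01 98 z 0.1356
scene stay x 0.03 37 z 0.1313
```

>>> servo_tool(steps="0.7 1.2 4 0 4 0;1.5 2.4 8 0 8 0;2.3 3.6 12 0 12 0;3 4.9 16 0 16 0;4 4.9 20 0 20 0;4.5 4.9 23 0 24.2 0;4.5 4.9 23 0 24.2 0;4.5 4.9 23 0 24.2 0;4.5 4.9 23 0 24.2 0")

```text
time: 22.47
eef_pos: [0.6477, 0.1412, 0.19]
eef_rot: [[-0.159, 0.985, -0.066], [0.901, 0.172, 0.399], [0.405, 0.004, -0.914]]
wrist_force: [0.0, 0.7, 1.1]
grip_width: 0.0001
```

```bash
python3 - <<'E'
from plan import *
st();plan(*press(-.005)); plan(*press(.024))
E
```

```text
22.47 J [ -3.9  21.4  66.6  23.4  97.1 -11.9] p [0.6477 0.1412 0.19  ] F [0.  0.7 1.1] g 0.0001
 target [0.6429 0.1599 0.1428] shift [-0.15 -0.17  5.09] turn [0.14 0.12 0.23]
 target [0.6409 0.1716 0.1163] shift [-0.14 -0.17  7.99] turn [0.14 0.12 0.23]
```

>>> servo_tool(steps="-0.1 -0.2 2 0 0 0;-0.1 -0.2 3.5 0 0 0;-0.1 -0.2 4.5 0 0 0;-0.1 -0.2 5.1 0 0 0;-0.1 -0.2 5.5 0 0 0;-0.1 -0.2 5.9 0 0 0;-0.1 -0.2 6.2 0 0 0;-0.1 -0.2 6.5 0 0 0;-0.1 -0.2 6.8 0 0 0;-0.1 -0.2 7.1 0 0 0")

```text
time: 23.3
eef_pos: [0.6405, 0.1672, 0.1223]
eef_rot: [[-0.156, 0.985, -0.068], [0.901, 0.17, 0.399], [0.404, 0.001, -0.915]]
wrist_force: [1.1, -4.7, 3.3]
grip_width: -0.0
```

>>> servo_tool(steps="0 0 0.3 0 0 0;0 0 0.6 0 0 0;0 0 0.9 0 0 0;0 0 0.9 0 0 0;0 0 0.9 0 0 0;0 0 0.9 0 0 0")

```text
time: 23.8
eef_pos: [0.6401, 0.1689, 0.1128]
eef_rot: [[-0.154, 0.986, -0.067], [0.903, 0.168, 0.396], [0.402, 0.0, -0.916]]
wrist_force: [2.2, -8.5, 1.6]
grip_width: 0.0004
```

>>> servo_tool(steps="0 0 -1 0 0 0;0 0 -3 0 0 0;0 0 -6 0 0 0;0 0 -9 0 0 0;-3 0 -12 0 0 0;-6 0 -15 0 0 0;-8 0 -18 0 0 0;-8 0 -20 0 0 0;-8 0 -20 0 0 0")

```text
time: 24.55
eef_pos: [0.667, 0.0171, 0.2676]
eef_rot: [[-0.156, 0.986, -0.063], [0.901, 0.168, 0.4], [0.405, 0.005, -0.914]]
wrist_force: [-0.4, 1.0, 1.0]
grip_width: -0.0002
```

```bash
python3 chk.py 9; python3 - <<'E'
from plan import *
plan(case(-.06,0,.42),down(99.73),"A")
E
```

```text
24.55 J [-14.   24.3  54.   23.4 109.9 -17.3] p [0.667  0.0171 0.2676] F [-0.4  1.   1. ] g -0.0002
top bar 207 [0.0646 0.0002] [0.3343 0.3391 0.3442]
top stay x -0.05 18 z 0.094
top stay x -0.03 15 z 0.0993
top stay x -0.01 17 z 0.1001
top stay x 0.01 18 z 0.1072
top stay x 0.03 51 z 0.1112
top stay x 0.05 25 z 0.1297
top stay x 0.07 122 z 0.2931
top stay x 0.09 79 z 0.2916
scene bar 160 [0.0624 0.0037] [0.3158 0.3376 0.3422]
scene stay x -0.05 30 z 0.0924
scene stay x -0.03 27 z 0.0957
scene stay x -0.01 28 z 0.1005
scene stay x 0.01 30 z 0.1058
scene stay x 0.03 56 z 0.1109
scene stay x 0.05 47 z 0.129
scene stay x 0.07 122 z 0.2903
scene stay x 0.09 174 z 0.1679
A target [0.5351 0.0666 0.42  ] shift [ 12.57 -12.06 -11.5 ] turn [ -0.03 -24.01   0.12]
```

Broken again (boss down ~22 mm, lid ≈0.10 rad). Back over the bar.

>>> servo_tool(steps="2 -3 -8 0 -5 0;4 -6 -11 0 -10 0;7 -9 -11.5 0 -15 0;10 -12 -11.5 0 -20 0;12.6 -12 -11.5 0 -24 0;12.6 -12 -11.5 0 -24 0;12.6 -12 -11.5 0 -24 0;12.6 -12 -11.5 0 -24 0", claw=5)

```text
time: 25.32
eef_pos: [0.535, 0.0688, 0.4194]
eef_rot: [[-0.175, 0.985, -0.001], [0.985, 0.175, -0.0], [0.0, -0.001, -1.0]]
wrist_force: [0.6, -1.5, -0.7]
grip_width: 0.0499
```

>>> servo_tool(steps="0 0 0 0 0 -7;0 0 0 0 0 -14;0 0 0 0 0 -21;0 0 0 0 0 -28;0 0 0 0 0 -35;0 0 0 0 0 -42;0 0 0 0 0 -49;0 0 0 0 0 -56;0 0 0 0 0 -63;0 0 0 0 0 -70")

```text
time: 26.15
eef_pos: [0.5367, 0.0657, 0.4154]
eef_rot: [[-0.985, 0.172, -0.009], [0.172, 0.985, -0.001], [0.008, -0.002, -1.0]]
wrist_force: [0.0, 0.5, 0.1]
grip_width: 0.0499
```

```bash
python3 - <<'E'
from plan import *
st();plan(*bar(.095,.09),"B")
E
```

```text
26.15 J [  1.    6.5  56.   -0.  118.  -79.1] p [0.5367 0.0657 0.4154] F [0.  0.5 0.1] g 0.0499
B target [0.5132 0.1886 0.404 ] shift [ 4.42 11.7   1.15] turn [ -0.03  -0.5  -19.63]
```

>>> servo_tool(steps="1.1 3 0.8 0 0 -5;2.2 6 0.8 0 0 -10;3.3 9 0.8 0 0 -15;4.4 11.7 0.8 0 0 -19.6;4.4 11.7 0.8 0 0 -19.6;4.4 11.7 0.8 0 0 -19.6;4.4 11.7 0.8 0 0 -19.6;4.4 11.7 0.8 0 0 -19.6")

```text
time: 26.82
eef_pos: [0.5138, 0.1884, 0.4099]
eef_rot: [[-0.987, -0.162, -0.004], [-0.162, 0.987, -0.002], [0.004, -0.001, -1.0]]
wrist_force: [-0.0, -0.4, 0.6]
grip_width: 0.0503
```

```bash
python3 - <<'E'
from plan import *
st();plan(*bar(.095,-.001),"B")
E
```

```text
26.82 J [ 14.2   7.   56.1  -0.  117.2 -85.1] p [0.5138 0.1884 0.4099] F [-0.  -0.4  0.6] g 0.0503
B target [0.5132 0.1886 0.313 ] shift [0.01 0.04 9.7 ] turn [-0.06 -0.25 -0.43]
```

>>> servo_tool(steps="0 0 2.5 0 0 -0.4;0 0 5 0 0 -0.4;0 0 7 0 0 -0.4;0 0 8 0 0 -0.4;0 0 8.8 0 0 -0.4;0 0 9.3 0 0 -0.4;0 0 9.7 0 0 -0.4;0 0 9.7 0 0 -0.4;0 0 9.7 0 0 -0.4")

```text
time: 27.57
eef_pos: [0.5132, 0.1896, 0.3158]
eef_rot: [[-0.985, -0.171, 0.0], [-0.171, 0.985, -0.0], [-0.0, -0.0, -1.0]]
wrist_force: [0.0, 0.4, -0.0]
grip_width: 0.0502
```

>>> servo_tool(steps="0 0 0 0 0 0;0 0 0 0 0 0;0 0 0 0 0 0;0 0 0 0 0 0;0 0 0 0 0 0;0 0 0 0 0 0;0 0 0 0 0 0;0 0 0 0 0 0", claw=0.6, grip_force=35)

```text
time: 28.23
eef_pos: [0.5131, 0.1894, 0.3156]
eef_rot: [[-0.985, -0.171, 0.0], [-0.171, 0.985, -0.001], [-0.0, -0.001, -1.0]]
wrist_force: [0.1, -0.4, 4.6]
grip_width: 0.011
```

```bash
python3 - <<'E'
from plan import *
st();R0=r.state()["eef_rot"];p0=r.state()["eef_pos"]
b0=bar(.095)[0]
for th in np.arange(.1,1.48,.1): print(round(th,2),(R0.T@(bar(th)[0]-b0)*100).round(2))
E
```

```text
28.23 J [ 14.3   4.6  69.5  -0.  105.9 -85.5] p [0.5131 0.1894 0.3156] F [ 0.1 -0.4  4.6] g 0.011
0.1 [ 0.   -0.12  0.02]
0.2 [ 0.   -2.48  0.49]
0.3 [ 0.01 -4.77  1.2 ]
0.4 [ 0.01 -6.99  2.13]
0.5 [ 0.02 -9.1   3.27]
0.6 [  0.02 -11.08   4.63]
0.7 [  0.02 -12.93   6.17]
0.8 [  0.03 -14.6    7.89]
0.9 [  0.03 -16.1    9.77]
1.0 [  0.03 -17.4   11.79]
1.1 [  0.04 -18.5   13.93]
1.2 [  0.04 -19.37  16.17]
1.3 [  0.04 -20.02  18.48]
1.4 [  0.04 -20.43  20.85]
```

Gripped. Now with the columns right: y backward, z down. First part of the arc only, to about 0.3 rad.

>>> servo_tool(steps="0 -0.6 0.1 0 0 0;0 -1.2 0.2 0 0 0;0 -1.8 0.35 0 0 0;0 -2.5 0.5 0 0 0;0 -3.1 0.7 0 0 0;0 -3.7 0.9 0 0 0;0 -4.3 1.05 0 0 0;0 -4.8 1.2 0 0 0")

```text
time: 28.9
eef_pos: [0.5213, 0.1421, 0.3028]
eef_rot: [[-0.985, -0.171, -0.001], [-0.171, 0.985, 0.0], [0.001, 0.0, -1.0]]
wrist_force: [0.5, 1.1, 3.2]
grip_width: 0.0105
```

>>> servo_tool(steps="0 -1.1 0.45 0 0 0;0 -2.2 0.95 0 0 0;0 -3.3 1.5 0 0 0;0 -4.3 2.1 0 0 0;0 -5.3 2.7 0 0 0;0 -6.3 3.4 0 0 0;0 -7.2 4.2 0 0 0;0 -8.15 5 0 0 0;0 -9 5.8 0 0 0;0 -9.8 6.7 0 0 0")

```text
time: 29.73
eef_pos: [0.5379, 0.0447, 0.2349]
eef_rot: [[-0.985, -0.171, -0.001], [-0.171, 0.985, -0.001], [0.001, -0.001, -1.0]]
wrist_force: [3.6, 1.4, 0.7]
grip_width: 0.0107
```

```bash
python3 - <<'E'
from plan import *
st()
s=r.state()["eef_pos"];c,sn=np.cos(np.radians(CY)),np.sin(np.radians(CY)); x=(s[:2]-CC)@[c,sn]; z=s[2]+.019
print("grip loc",x,z,"radius",np.hypot(x-.098,z-.095),"th",np.radians(87.3)-np.arctan2(z-.095,.098-x))
E
```

```text
29.73 J [  -1.2    3.7   79.5   -0.    96.8 -101.1] p [0.5379 0.0447 0.2349] F [3.6 1.4 0.7] g 0.0107
grip loc -0.08201132144817136 0.2539102753010409 radius 0.24011778660850905 th 0.80045338940502
```

>>> servo_tool(steps="0 -0.8 0.9 0 0 0;0 -1.5 1.9 0 0 0;0 -2.2 2.9 0 0 0;0 -2.8 3.9 0 0 0;0 -3.4 5 0 0 0;0 -3.9 6 0 0 0;0 -4.4 7.1 0 0 0;0 -4.8 8.3 0 0 0;0 -5.1 9.4 0 0 0;0 -5.4 10.4 0 0 0")

```text
time: 30.57
eef_pos: [0.5468, -0.008, 0.1305]
eef_rot: [[-0.985, -0.171, -0.001], [-0.171, 0.985, -0.001], [0.002, -0.0, -1.0]]
wrist_force: [3.1, 0.6, -1.0]
grip_width: 0.0105
```

```bash
python3 - <<'E'
from plan import *
st()
s=r.state()["eef_pos"];c,sn=np.cos(np.radians(CY)),np.sin(np.radians(CY)); x=(s[:2]-CC)@[c,sn]; z=s[2]+.019
print("grip loc",x,z,"radius",np.hypot(x-.098,z-.095),"th",np.radians(87.3)-np.arctan2(z-.095,.098-x))
plan(bar(1.466)[0],r.state()["eef_rot"])
E
```

```text
30.57 J [-6.700e+00  7.000e+00  8.780e+01 -1.000e-01  8.520e+01 -1.066e+02] p [ 0.5468 -0.008   0.1305] F [ 3.1  0.6 -1. ] g 0.0105
grip loc -0.13545617633556614 0.1495053892290187 radius 0.2397344858885133 th 1.2943093712466769
 target [ 0.548  -0.0144  0.0899] shift [-0.01 -0.65  4.07] turn [0. 0. 0.]
```

>>> servo_tool(steps="0 -0.1 0.7 0 0 0;0 -0.3 1.5 0 0 0;0 -0.4 2.2 0 0 0;0 -0.5 2.8 0 0 0;0 -0.6 3.3 0 0 0;0 -0.6 3.7 0 0 0;0 -0.6 4 0 0 0;0 -0.6 4 0 0 0;0 -0.6 4 0 0 0")

```text
time: 31.32
eef_pos: [0.5478, -0.0137, 0.0917]
eef_rot: [[-0.985, -0.171, -0.001], [-0.171, 0.985, -0.001], [0.002, -0.001, -1.0]]
wrist_force: [3.6, -1.4, -2.1]
grip_width: 0.0103
```

>>> servo_tool(steps="0 0 0.1 0 0 0;0 0 0.2 0 0 0;0 0 0.3 0 0 0;0 0 0.3 0 0 0;0 0 0.3 0 0 0")

```text
time: 31.73
eef_pos: [0.5478, -0.0139, 0.089]
eef_rot: [[-0.985, -0.171, -0.001], [-0.171, 0.985, -0.001], [0.001, -0.001, -1.0]]
wrist_force: [2.6, -2.3, -0.3]
grip_width: 0.0105
```

>>> servo_tool(steps="0 0 0.1 0 0 0;0 0 0.2 0 0 0;0 0 0.3 0 0 0;0 0 0.3 0 0 0;0 0 0.3 0 0 0")

```text
time: 32.15
eef_pos: [0.5479, -0.0138, 0.0888]
eef_rot: [[-0.985, -0.171, -0.0], [-0.171, 0.985, -0.002], [0.0, -0.002, -1.0]]
wrist_force: [-4.2, -2.7, 10.4]
grip_width: 0.011
```

```bash
cat > lid.py <<'E'
from plan import *
import sys
st(); c,s=np.cos(np.radians(CY)),np.sin(np.radians(CY)); f=sys.argv[1]
for n in("top","scene"):
    p,d=save(n,n+f); W=cloud(n,d).reshape(-1,3); D=W[:,:2]-CC; q=np.stack([D@[c,s],D@[-s,c]],1)
    k=(abs(q[:,1])<.14)&(abs(q[:,0])<.09)&(W[:,2]>.1)&(W[:,2]<.145)
    A=np.c_[q[k],np.ones(k.sum())]
    w,*_=np.linalg.lstsq(A,W[k,2],rcond=None); e=abs(A@w-W[k,2])<.006
    w,*_=np.linalg.lstsq(A[e],W[k,2][e],rcond=None); print(n,k.sum(),"slope x,y",w.round(4),"z at front",(w[2]-.09*w[0]).round(4))
a=cv2.imread("pics/scene%s.png"%f)[130:330,270:500]; b=cv2.imread("pics/top%s.png"%f)[140:320,160:400]
cv2.imwrite("pics/c%s.png"%f,np.hstack([cv2.resize(a,(400,348)),cv2.resize(b,(400,348))]))
E
python3 lid.py 10
```

```text
32.15 J [-7.300e+00  8.900e+00  9.070e+01 -1.000e-01  8.040e+01 -1.071e+02] p [ 0.5479 -0.0138  0.0888] F [-4.2 -2.7 10.4] g 0.011
top 5363 slope x,y [-5.000e-04  1.000e-04  1.245e-01] z at front 0.1245
scene 3666 slope x,y [-1.000e-04  9.000e-04  1.246e-01] z at front 0.1246
```

The lid is firm on its stop and level (slope ≈0). Releasing and going straight up.

>>> servo_tool(steps="0 0 -0.3 0 0 0;0 0 -0.3 0 0 0;0 0 -0.3 0 0 0;0 0 -0.3 0 0 0;0 0 -0.3 0 0 0;0 0 -0.3 0 0 0", claw=2.6)

```text
time: 32.75
eef_pos: [0.5475, -0.0133, 0.0883]
eef_rot: [[-0.985, -0.171, -0.002], [-0.171, 0.985, -0.0], [0.002, 0.0, -1.0]]
wrist_force: [0.1, 0.5, -0.6]
grip_width: 0.0259
```

>>> servo_tool(steps="0 0 -0.5 0 0 0;0 0 -1.5 0 0 0;0 0 -3 0 0 0;0 0 -5 0 0 0;0 0 -8 0 0 0;0 0 -12 0 0 0;0 0 -15 0 0 0;0 0 -15 0 0 0;0 0 -15 0 0 0")

```text
time: 33.5
eef_pos: [0.5495, -0.0136, 0.2433]
eef_rot: [[-0.985, -0.171, 0.007], [-0.171, 0.985, -0.002], [-0.006, -0.003, -1.0]]
wrist_force: [0.2, 0.4, -1.1]
grip_width: 0.0259
```

```bash
python3 lid.py 11
```

```text
33.5 J [  -7.3    4.6   77.7   -0.    97.4 -107.2] p [ 0.5495 -0.0136  0.2433] F [ 0.2  0.4 -1.1] g 0.0259
top 4528 slope x,y [ 0.0039 -0.0002  0.1244] z at front 0.1241
scene 4224 slope x,y [0.0007 0.0003 0.1246] z at front 0.1245
```

View pics/c11.png

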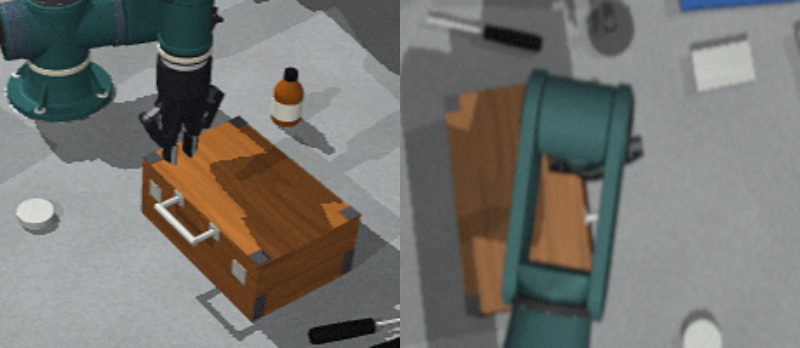

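The lid is shut and level, the handle hangs free at (190,220), the gripper is clear above it, and nothing else has moved. Handing in.

```bash
python3 -c "
from workcell import r
print(r.sign_off())"
```

```text
the job is handed in; nothing more can be done
None
```

The microscope is in its two saddles, the stay was broken at its knee with the lid still up, and the lid was then lowered by its handle until shut. I handed the job in at about 33.5 s; it gives no verdict.

**Last checks**
- **Microscope:** about 1–2 mm from the cradle point before closing. It could not be seen again once the lid was down.
- **Knee:** broken to roughly 0.48 rad on the first press, with the lid about 0.07 rad lowered.
- **Lid:** level within 0.004 rad and firm on its stop. The gripper is clear of it.
- **Other things on the bench:** those visible in the last picture stand where they were. I judged this by eye and did not measure it.

**What went wrong**
- **First grip:** it sat about 9 mm too high on the barrel, so I reopened the jaws and gripped lower.
- **First try at lowering the lid:** I put the shifts in the wrong columns. The fingers slid along the bar and off its end, which pushed the lid back up and straightened the stay again. I pressed the knee a second time, again with the lid up (about 0.10 rad lowered), and took hold of the bar again. The lid then came down along its arc at about 0.6 rad/s.

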